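Put the washed stuffing nozzles back in their divided tote

ROBOT

A 7-joint arm with a two-finger parallel gripper is mounted at the origin on the work surface. World frame = base frame: x ahead of the robot, y to its left, z up, the work surface at z = 0. Lengths are in m, angles in rad, forces in N, time in s.
With the tool pointing down it reaches from about 0.425 to 0.925 m from the base axis. Payload 6.8 kg.
Tool frame: the origin (TCP) lies on the centre line of the jaws, within the pads' length; the fingertips stand 14 mm ahead of it and the grasp point (between the pads) lies 5 mm behind it (bot.finger_overhang is the distance from the TCP to the fingertips, in m); z points along the fingers, y is the line along which they close (so a half turn about z gives the same grasp; the last joint's range is limited). The gripper opens to 85 mm and grips with 20 to 120 N. Pads are 22 mm wide; open, the fingers measure 114 mm over their backs; the gripper's body (76 mm by 85 mm) begins 54 mm behind the grasp point. The pads swing forward as they close: fully open they stand 13 mm farther back than shut.
Start: joints at [1.168, 0.477, 0.022, 1.555, -0.011, 1.109, -0.083], TCP at [0.196, -0.646, 0.245] pointing down, gripper open.
Joint ranges: [-2.96, 2.96], [-0.34, 2.1], [-1.41, 1.46], [0.24, 2.44], [-1.37, 4.51], [0.17, 1.92], [-2.96, 2.96]. Speed limits (rad/s): [2.39, 2.39, 3.14, 3.14, 3.14, 3.14, 3.14].

INTERFACE

Orientations are given as a unit quaternion [w, x, y, z].
In Python, from station import bot gives the robot as it stands.
- The arm moves only by the shell command python3 -m inch 'ROWS' [OPENING] [FORCE]. ROWS is JSON, a list of rows, each a list of 4 numbers: the shift along the tool's x, y, z in m, then the turn about the tool's z in degrees. A call has 1 to 12 rows; each row shifts and turns the commanded pose from where the row before left it, along the tool's axes as they then stand; what a row does not reach is not made up. A row lasts 1/10 s, in which the tool goes at most 50 mm and 8.59 degrees, less where a joint would pass 70% of its speed; a pose out of reach is approached as far as the arm can. A call is refused whole if a number of a shift passes 0.05 or a number of a turn 8.59, either way. A call with a gripper value outside its range is refused whole. OPENING is the finger opening in m, from 0 to 0.0854, set as the call begins (- or left out, the last holds). The fingers move at their own pace and stop on an object; FORCE is the grip in N (left out, the last holds). Time passes only in rows, so rows that do not move let the fingers close. It gives the time, the measured TCP pose, the force, the opening and the grip force at its end, in the units of the state.
- bot.get_obs(): the state, without advancing time (a new reading comes with each control period).
- bot.read_camera(name): name is "side" or "top"; returns a dict with "color" (480x640x3 uint8, red, green, blue), "mtx" (3x3 intrinsics, pixels), "world_from_camera" (4x4, takes a point from camera to world coordinates). Camera axes: x right, y up, looking along -z (the intrinsics and any distortion apply to the point x, -y, -z); pixel columns grow to the right and rows downward; lengths in m; the calibration is good to about 2 mm. A picture is of the moment at which its call begins. There is no depth.
- bot.hand_in(): hands the job in; it is judged then, once.
The state is a dict: "t": time; "q": joint angles; "joint_vel": joint speeds; "joint_torque": joint torques, N m; "eef_pos": TCP position; "tool_rot": TCP orientation; "contact_force": force on the tool from outside, world axes, zero at the start; "torque": the same for the moment, N m; "gripper_width": opening from 0.0 (shut) to 1.0 (fully open); "grasp_force": force on a finger pad.
Only numpy, scipy, OpenCV 4.12 (cv2) and the standard library are available. Lean on these libraries where they do the work, as an engineer would, in place of code of your own. Each camera call takes 0.05 s, during which the arm holds its last target. There are 200 camera calls.

TASK

Put the two metal stuffing nozzles that stand on the table into the empty compartments of the white divided tote, each in the one that matches its size: the large nozzle in the widest, the small one in the narrowest. Set them down, do not drop them, so that each stands upright on its flange on the tote's floor, and leave the medium nozzle standing in the middle compartment.

Things in the scene. Friction and masses are not known exactly. Their poses are not given: they have to be found in the camera images.
- tote: White open plastic tote, fixed, turned any way about the vertical. 110 mm (x) by 256 mm (y), 40 mm high; walls and dividers 5 mm thick and 40 mm high, floor 5 mm thick. Three compartments along y, each 100 mm long in x: narrowest 62 mm wide, centred at y = -92 mm; middle 78 mm, y = -17 mm; widest 96 mm, y = +75 mm (all x = 0). Origin: centre of its underside, on the table; z up.
- nozzle_large: Bare metal stuffing nozzle of a mincer, the largest of three, somewhere on the table to one side of the tote. Upright on a round flange 64 mm across, 6 mm thick; a cone above it narrows, up to 32 mm above the underside, to a straight tube 32 mm across that ends at 115 mm. 98 to 196 g. Origin: centre of the flange's underside; z up along the tube. Round: yaw means nothing.
- nozzle_small: Bare metal stuffing nozzle of a mincer, the smallest of three, on the table on the tote's other side. Upright on a round flange 38 mm across, 6 mm thick; a cone above it narrows, up to 32 mm above the underside, to a straight tube 14 mm across that ends at 95 mm. 42 to 84 g. Origin: centre of the flange's underside; z up along the tube. Round: yaw means nothing.
- nozzle_medium: Bare metal stuffing nozzle of a mincer, the middle size, already standing in the tote's middle compartment, to be left there. Upright on a round flange 50 mm across, 6 mm thick; a cone above it narrows, up to 32 mm above the underside, to a straight tube 22 mm across that ends at 105 mm. 90 g. Origin: centre of the flange's underside; z up along the tube. Round: yaw means nothing.
Mind the look-alikes: they are no part of the job. What is shaped like the nozzle_medium but blue is not meant. Leave any blue look-alike of the nozzle_large alone.

How it is judged:
At the end, for the whole second after the job is handed in: The large nozzle stands in the widest compartment, the small one in the narrowest and the medium one in the middle one, each with its flange on the tote's floor (underside less than 7 mm above it), anywhere within the compartment's walls, upright within 10 degrees, at rest (x of nozzle_small in the frame of tote between -0.034 and 0.034 m and y of nozzle_small in the frame of tote between -0.107 and -0.077 m and z of each of nozzle_small, nozzle_medium, nozzle_large in the frame of tote below 0.012 m and angle between each of nozzle_small, nozzle_medium, nozzle_large's own z axis and vertical below 0.17 rad and linear speed of each of nozzle_small, nozzle_medium, nozzle_large below 0.03 m/s and x of nozzle_medium in the frame of tote between -0.028 and 0.028 m and y of nozzle_medium in the frame of tote between -0.034 and 0 m and x of nozzle_large in the frame of tote between -0.021 and 0.021 m and y of nozzle_large in the frame of tote between 0.056 and 0.094 m); the robot touches nothing.
It fails at once if a nozzle is dropped: it moves faster than 0.75 m/s with its flange lower than 45 mm above the table ((height (world z) of nozzle_small below 0.045 m and linear speed of nozzle_small above 0.75 m/s) or (height (world z) of nozzle_medium below 0.045 m and linear speed of nozzle_medium above 0.75 m/s) or (height (world z) of nozzle_large below 0.045 m and linear speed of nozzle_large above 0.75 m/s)).
It also fails if it takes over 54 s, if anything falls off the work surface, if the arm or the gripper's body presses on something with over 40 N, if the wrist force passes 120 N, or if a joint passes its speed limit or range.

## Working session

There is one attempt and no reset: what is moved stays moved. The work goes in short steps, Python scripts to look and compute and a shell command to move; the robot and the scene stay as the last step left them, time stands still between calls to the robot, and variables do not carry over. Pictures are saved under pics/ and viewed, at most 10 in all, crops included, and the job is handed in when it is done.

```bash
mkdir -p pics; python3 - <<'E'
from station import bot
import cv2,numpy as np
for n in("top","side"):
    c=bot.read_camera(n); cv2.imwrite(f"pics/{n}0.png",c["color"][:,:,::-1]); np.savez(f"pics/{n}0.npz",**{k:np.array(v) for k,v in c.items()})
    print(n,c.keys(),np.round(c["mtx"],1).tolist(),np.round(c["world_from_camera"],3).tolist())
o=bot.get_obs();print(o["t"],o["eef_pos"],o["tool_rot"],bot.finger_overhang)
E
```

```text
top dict_keys(['color', 'mtx', 'world_from_camera']) [[620.7, 0.0, 328.3], [0.0, 620.7, 247.6], [0.0, 0.0, 1.0]] [[-0.002, 0.998, -0.069, 0.444], [-1.0, -0.002, -0.008, 0.007], [-0.008, 0.069, 0.998, 1.07], [0.0, 0.0, 0.0, 1.0]]
side dict_keys(['color', 'mtx', 'world_from_camera']) [[463.1, 0.0, 318.3], [0.0, 463.1, 239.6], [0.0, 0.0, 1.0]] [[0.913, 0.283, -0.294, 0.288], [-0.408, 0.649, -0.642, -0.509], [0.009, 0.706, 0.708, 0.587], [0.0, 0.0, 0.0, 1.0]]
0.1 [ 0.19591342 -0.64541841  0.24445029] [-7.84134782e-04  9.89162186e-01  1.46824791e-01 -1.88838129e-04] 0.014
```

View pics/top0.png

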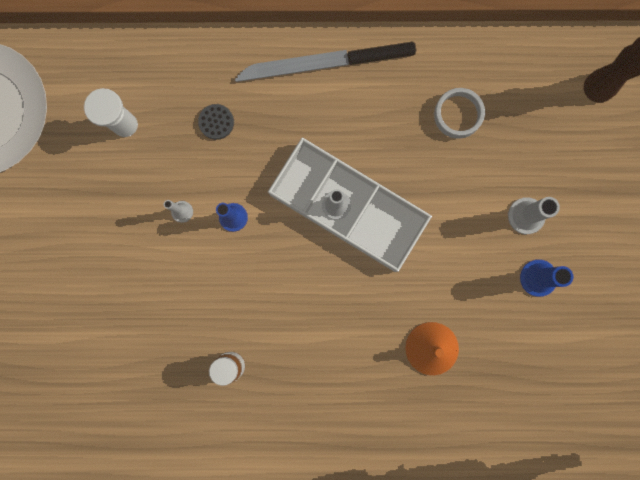

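View pics/side0.png

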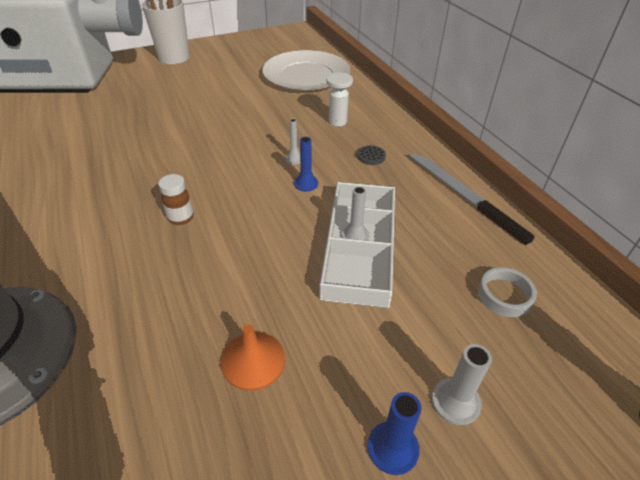

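Top view: there are two large candidates: metal at (527,215) and blue at (540,278). There are also two small or medium ones: metal at (181,211), with its tube top at (168,204), and blue at (232,217). The targets are the bare-metal pair, since the blue ones are the look-alikes. The tote's rim corners are at about (302,139), (431,216), (398,271) and (269,192), and its wide compartment is at lower right. The medium nozzle is at (336,200).

```bash
cat >h.py <<'E'
import numpy as np,cv2
from scipy.optimize import least_squares
def cam(n,tag="0"):
    return dict(np.load(f"pics/{n}{tag}.npz"))
def proj(c,P):
    P=np.atleast_2d(P); w=c["world_from_camera"]; q=(P-w[:3,3])@w[:3,:3]; q=q*[1,-1,-1]
    p=q@c["mtx"].T; return p[:,:2]/p[:,2:]
def ray(c,uv,z):
    w=c["world_from_camera"]; d=np.linalg.solve(c["mtx"],[*uv,1])*[1,-1,-1]; d=w[:3,:3]@d; o=w[:3,3]
    return (o+d*(z-o[2])/d[2])[:2]
def circ(x,y,z,r): 
    a=np.linspace(0,2*np.pi,40); return np.c_[x+r*np.cos(a),y+r*np.sin(a),0*a+z]
NZ=dict(large=(.032,.016,.115),small=(.019,.007,.095),medium=(.025,.011,.105))
def tote(x,y,t,pts):
    R=np.array([[np.cos(t),-np.sin(t)],[np.sin(t),np.cos(t)]]); pts=np.atleast_2d(pts); return pts@R.T+[x,y]
E
python3 - <<'E'
from h import *
T,S=cam("top"),cam("side")
# tote: rim corners at z=.04, wide end (+y tote) is lower right
cor=[(302,139),(431,216),(398,271),(269,192)]
W=np.array([ray(T,u,.04) for u in cor]); print("rim",W.round(4).tolist())
# TL corner narrow-far; order options of tote pts: narrow(y=-.128) for cor0,cor3 ; wide for 1,2
loc=None
best=None
for s in(1,-1):
    L=np.array([[s*.055,-.128],[s*.055,.128],[-s*.055,.128],[-s*.055,-.128]])
    for t0 in np.arange(-3,3.2,.8):
        r=least_squares(lambda p:(tote(*p,L)-W).ravel(),[*W.mean(0),t0])
        if best is None or r.cost<best.cost: best=r
t=best.x;print("tote",t.round(4),(best.fun*1000).round(1))
pos={}
for n,uT,uS in(("large",(549,207),(477,356)),("small",(168,204),(293,121)),("medium",(336.5,197),(359,190))):
    z=NZ[n][2]+(.005 if n=="medium" else 0)
    a,b=ray(T,uT,z),ray(S,uS,z); pos[n]=a;print(n,a.round(4),b.round(4))
np.savez("pics/est.npz",tote=t,**pos)
im=T["color"][:,:,::-1].copy();k=4
def draw(im,c,x0,y0,w,h,k):
    o=cv2.resize(im[y0:y0+h,x0:x0+w],None,fx=k,fy=k,interpolation=cv2.INTER_CUBIC)
    def pl(P,col): cv2.polylines(o,[np.int32((proj(c,P)-[x0,y0]+.5)*k)],True,col,1)
    for n,(rf,rt,H) in NZ.items():
        b=.005 if n=="medium" else 0
        pl(circ(*pos[n],b+.006,rf),(0,255,0)); pl(circ(*pos[n],b+H,rt),(0,0,255))
    for z in(.04,): pl(np.c_[tote(*t,[[.055,-.128],[.055,.128],[-.055,.128],[-.055,-.128]]),[z]*4],(255,0,255))
    for y,wd in((-.092,.062),(-.017,.078),(.075,.096)):
        pl(np.c_[tote(*t,[[.05,y-wd/2],[.05,y+wd/2],[-.05,y+wd/2],[-.05,y-wd/2]]),[.04]*4],(0,255,255))
    return o
m=np.vstack([np.hstack([draw(im,T,150,190,100,50,4),draw(im,T,490,190,100,50,4)]),draw(im,T,250,130,200,150,4)[:,:800][:400]])
m2=np.vstack([np.hstack([draw(im,T,150,180,100,60,4),draw(im,T,490,180,100,60,4)]),cv2.resize(draw(im,T,250,125,200,150,4),(480,360))[:,:480] if 0 else np.hstack([draw(im,T,250,125,200,150,4)[:, :]])[:360+240-240]])
cv2.imwrite("pics/ov.png",m2[:600])
print(m2.shape)
E
```

```text
rim [[0.6984, 0.059], [0.5674, -0.1563], [0.4759, -0.1005], [0.6085, 0.1142]]
tote [ 0.5876 -0.0209 -3.6916] [ 2.9  0.5  0.1 -2.5 -2.1 -0.8 -1.   2.8]
large [ 0.5719 -0.3266] [ 0.5734 -0.3277]
small [0.581  0.2686] [0.5819 0.2647]
medium [0.5892 0.0015] [0.5923 0.0009]
(600, 800, 3)
```

View pics/ov.png

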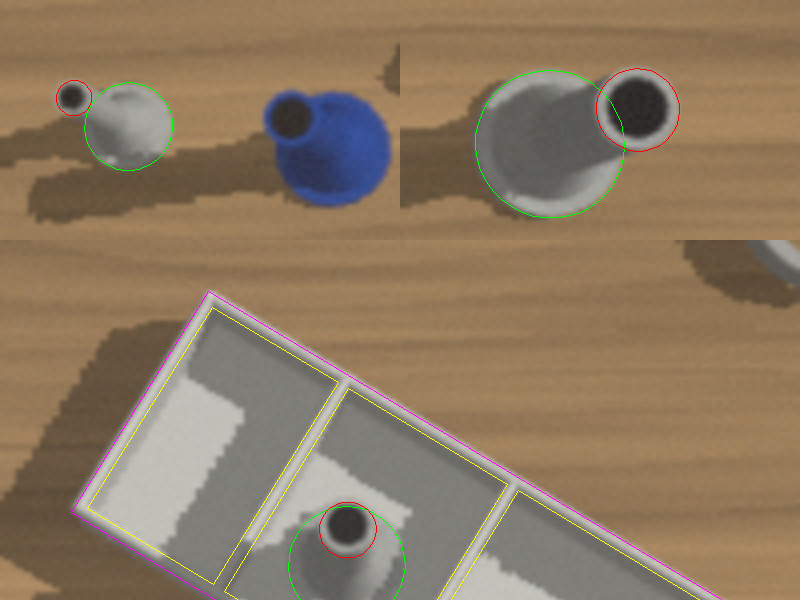

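The crop confirms the metal small nozzle at left and the metal large one at right. The blue one beside the small nozzle is the look-alike. The projected models agree with the image to about 1 px. I'll move above the large nozzle now.

```bash
cat >>h.py <<'E'
def go(x,y,z):
    from station import bot
    from scipy.spatial.transform import Rotation as R
    o=bot.get_obs(); q=np.array(o["tool_rot"]); d=R.from_quat(q[[1,2,3,0]]).inv().apply(np.array([x,y,z])-o["eef_pos"])
    print("t",round(o["t"],2),"shift",d.round(4),"pos",np.round(o["eef_pos"],4),"F",np.round(o["contact_force"],1),"w",round(o["gripper_width"],3),"g",round(o["grasp_force"],1))
E
python3 -m inch '[[0.0375,-0.0163,0,0],[0.0375,-0.0163,0,0],[0.0375,-0.0163,0,0],[0.0375,-0.0163,0,0],[0.0375,-0.0163,0,0],[0.0375,-0.0163,0,0],[0.0375,-0.0163,0,0],[0.0375,-0.0163,0,0],[0.0375,-0.0163,0,0],[0.0375,-0.0163,0,0],[0.0375,-0.0163,0,0],[0.0375,-0.0163,0,0]]' 0.065 40
python3 -c "
from h import *
go(.572,-.327,.085); e=np.load('pics/est.npz'); t=e['tote']
print('small',tote(*t,[0,-.092]),'large',tote(*t,[0,.075]),'med in tote',np.linalg.norm(e['medium']-tote(*t,[0,-.017])))"
```

```text
t: 1.3
eef_pos: [0.5707, -0.3267, 0.2449]
tool_rot: [-0.0, 0.989, 0.147, -0.0]
contact_force: [0.5, -1.0, -0.0]
gripper_width: 0.762
grasp_force: 0.0
t 1.3 shift [0.0012 0.0008 0.1599] pos [ 0.5707 -0.3267  0.2449] F [ 0.5 -1.  -0. ] w 0.762 g 0.0
small [[0.63564182 0.05753461]] large [[ 0.54834888 -0.08483443]] med in tote 0.010753066645784374
```

```bash
python3 -m inch '[[0.001,0.001,0.02,0],[0,0,0.02,0],[0,0,0.02,0],[0,0,0.02,0],[0,0,0.02,0],[0,0,0.02,0],[0,0,0.02,0],[0,0,0.02,0],[0,0,0,0],[0,0,0,0]]'
python3 -m inch '[[0,0,0,0],[0,0,0,0],[0,0,0,0],[0,0,0,0],[0,0,0,0],[0,0,0,0],[0,0,0,0],[0,0,0,0]]' 0.02 40
python3 -c "
from h import *
go(.5483,-.0848,.22)"
```

```text
t: 2.3
eef_pos: [0.5709, -0.3286, 0.0851]
tool_rot: [-0.0, 0.989, 0.147, -0.0]
contact_force: [0.5, -0.1, 0.3]
gripper_width: 0.759
grasp_force: 0.0
t: 3.1
eef_pos: [0.5719, -0.3289, 0.0866]
tool_rot: [0.001, 0.989, 0.147, 0.001]
contact_force: [-0.3, 0.8, 5.4]
gripper_width: 0.36
grasp_force: 39.3
t 3.1 shift [ 0.0486 -0.2403 -0.1337] pos [ 0.5719 -0.3289  0.0866] F [-0.3  0.8  5.4] w 0.36 g 39.3
```

```bash
python3 -m inch '[[0,0,-0.01,0],[0,0,-0.02,0],[0,0,-0.03,0],[0,0,-0.03,0],[0,0,-0.02,0],[0.003,-0.02,-0.01,0],[0.006,-0.03,0,0],[0.007,-0.03,0,0],[0.007,-0.03,0,0],[0.007,-0.03,0,0],[0.006,-0.03,0,0],[0.006,-0.03,0,0]]'
python3 -m inch '[[0.004,-0.025,0,0],[0.002,-0.015,0,0],[0,0,0,0],[0,0,0,0]]'
python3 -c "
from h import *
from station import bot
go(.5483,-.0848,.091)
for n in('top','side'):
    c=bot.read_camera(n); cv2.imwrite(f'pics/{n}1.png',c['color'][:,:,::-1]); np.savez(f'pics/{n}1.npz',**c)"
```

```text
t: 4.3
eef_pos: [0.552, -0.1226, 0.205]
tool_rot: [-0.0, 0.989, 0.147, -0.001]
contact_force: [-0.6, 0.0, -0.5]
gripper_width: 0.367
grasp_force: 39.8
t: 4.7
eef_pos: [0.5471, -0.0859, 0.2053]
tool_rot: [0.0, 0.989, 0.147, -0.0]
contact_force: [-0.9, -0.4, -0.4]
gripper_width: 0.369
grasp_force: 39.8
t 4.7 shift [ 0.0015 -0.0008  0.1143] pos [ 0.5471 -0.0859  0.2053] F [-0.9 -0.4 -0.4] w 0.369 g 39.8
```

View pics/side1.png

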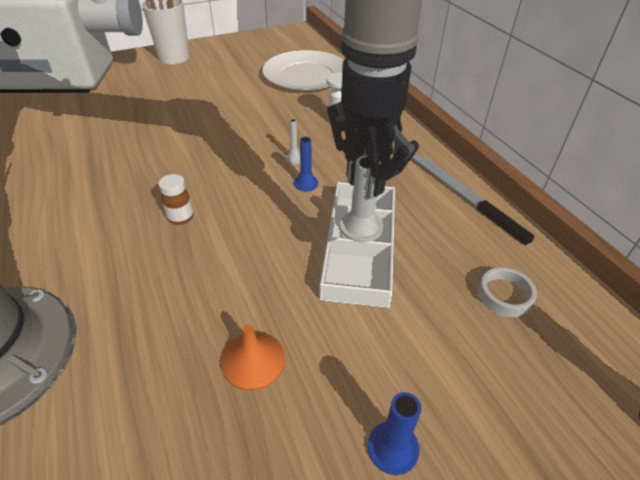

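The large nozzle is held upright with its flange at about (362,225), still above the tote. It blocks the view of the medium one. I'll lower it part way and check.

```bash
python3 -m inch '[[0.0015,-0.001,0.015,0],[0,0,0.015,0],[0,0,0.015,0],[0,0,0.012,0],[0,0,0,0],[0,0,0,0]]'
python3 - <<'E'
from h import *
from station import bot
p=np.array(bot.get_obs()["eef_pos"]);b=p[2]-.0866
t=np.load('pics/est.npz')['tote']
go(.5483,-.0848,.0916)
o=[]
for n in('top','side'):
    c=bot.read_camera(n); im=c['color'][:,:,::-1]
    x0,y0=proj(c,[p[0],p[1],.05])[0].astype(int)-[50,60]
    m=cv2.resize(im[y0:y0+120,x0:x0+100],None,fx=4,fy=4,interpolation=cv2.INTER_CUBIC)
    for P,col in((circ(p[0],p[1],b,.032),(0,255,0)),(np.c_[tote(*t,[[.05,.027],[.05,.123],[-.05,.123],[-.05,.027]]),[.04]*4],(0,255,255)),(circ(*np.load('pics/est.npz')['medium'],.011,.025),(0,0,255))):
        cv2.polylines(m,[np.int32((proj(c,P)-[x0,y0]+.5)*4)],True,col,1)
    o.append(m)
cv2.imwrite('pics/low.png',np.hstack(o))
E
```

```text
t: 5.4
eef_pos: [0.5486, -0.0843, 0.1484]
tool_rot: [0.0, 0.989, 0.146, -0.0]
contact_force: [0.9, 0.0, -1.9]
gripper_width: 0.365
grasp_force: 39.8
t 5.4 shift [-0.0004  0.0004  0.0568] pos [ 0.5486 -0.0843  0.1484] F [ 0.9  0.  -1.9] w 0.365 g 39.8
```

View pics/low.png

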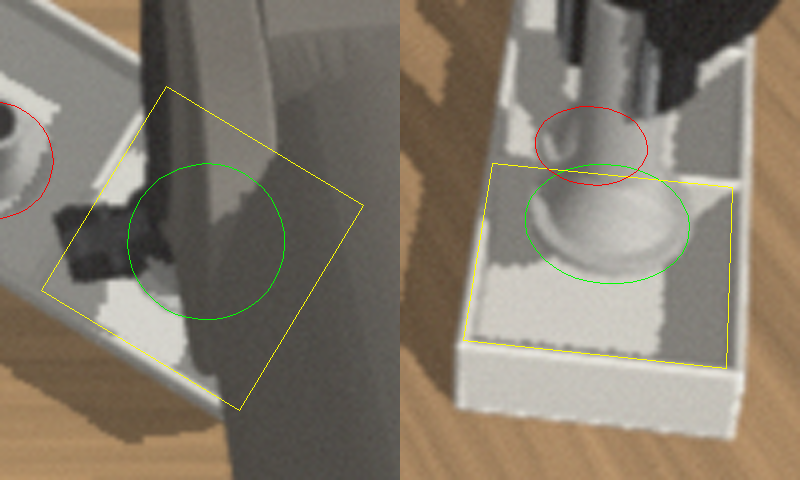

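The flange is well inside the widest compartment's outline in the side crop, so I'll lower it gently to contact.

```bash
python3 -m inch '[[0,0,0.012,0],[0,0,0.012,0],[0,0,0.012,0],[0,0,0.008,0],[0,0,0.004,0],[0,0,0.003,0],[0,0,0.002,0],[0,0,0,0],[0,0,0,0]]'; python3 -c "
from h import *
go(.5483,-.0848,.0916)"
```

```text
t: 6.4
eef_pos: [0.5487, -0.0837, 0.0956]
tool_rot: [0.0, 0.989, 0.147, 0.0]
contact_force: [0.6, 0.4, -1.7]
gripper_width: 0.359
grasp_force: 39.8
t 6.4 shift [-0.0007  0.0009  0.004 ] pos [ 0.5487 -0.0837  0.0956] F [ 0.6  0.4 -1.7] w 0.359 g 39.8
```

```bash
python3 -m inch '[[0,0,0.0015,0],[0,0,0.0015,0],[0,0,0,0],[0,0,0,0]]';python3 -m inch '[[0,0,0.0015,0],[0,0,0,0],[0,0,0,0]]'
```

```text
t: 6.8
eef_pos: [0.5485, -0.0837, 0.0923]
tool_rot: [0.0, 0.989, 0.147, -0.0]
contact_force: [-0.4, -0.1, -0.2]
gripper_width: 0.363
grasp_force: 39.8
t: 7.1
eef_pos: [0.5488, -0.0836, 0.0915]
tool_rot: [0.0, 0.989, 0.147, 0.0]
contact_force: [-2.1, 1.3, 4.8]
gripper_width: 0.366
grasp_force: 40.3
```

It touched the floor at +4.8 N, and the height is as expected. Releasing.

```bash
python3 -m inch '[[0,0,0,0],[0,0,0,0],[0,0,0,0],[0,0,0,0],[0,0,0,0]]' 0.055
python3 -m inch '[[0,0,-0.01,0],[0,0,-0.02,0],[0,0,-0.03,0],[0,0,-0.03,0],[0,0,-0.03,0],[0,0,-0.03,0],[0,0,0,0]]'; python3 -c "
from h import *
go(.581,.268,.24)"
```

```text
t: 7.6
eef_pos: [0.5485, -0.0837, 0.0907]
tool_rot: [0.0, 0.989, 0.147, -0.0]
contact_force: [0.6, 0.4, -0.2]
gripper_width: 0.645
grasp_force: 0.0
t: 8.3
eef_pos: [0.551, -0.0838, 0.2461]
tool_rot: [0.001, 0.989, 0.147, 0.004]
contact_force: [0.9, 0.5, -0.1]
gripper_width: 0.642
grasp_force: 0.0
t 8.3 shift [ 0.1308 -0.3279  0.0061] pos [ 0.551  -0.0838  0.2461] F [ 0.9  0.5 -0.1] w 0.642 g 0.0
```

```bash
python3 -m inch '[[0.011,-0.028,0,0],[0.012,-0.03,0,0],[0.012,-0.03,0,0],[0.012,-0.03,0,0],[0.012,-0.03,0,0],[0.012,-0.03,0,0],[0.012,-0.03,0,0],[0.012,-0.03,0,0],[0.012,-0.03,0,0],[0.012,-0.03,0,0],[0.012,-0.03,0,0],[0,0,0,0]]' 0.04
python3 - <<'E'
from h import *
from station import bot
go(.581,.268,.07)
o=[]
c=bot.read_camera('side');im=c['color'][:,:,::-1].copy()
e=np.load('pics/est.npz');t=e['tote']
k=3;x0,y0=250,100
m=cv2.resize(im[y0:y0+200,x0:x0+200],None,fx=k,fy=k,interpolation=cv2.INTER_CUBIC)
rt=[]
for n in('small',):
    cv2.polylines(m,[np.int32((proj(c,circ(*e[n],.095,.007))-[x0,y0]+.5)*k)],True,(0,0,255),1)
cv2.imwrite('pics/s2.png',m)
E
```

```text
t: 9.5
eef_pos: [0.5769, 0.2743, 0.2407]
tool_rot: [-0.002, 0.989, 0.15, -0.0]
contact_force: [0.3, 0.1, -0.3]
gripper_width: 0.467
grasp_force: 0.0
t 9.5 shift [0.002  0.0079 0.1707] pos [0.5769 0.2743 0.2407] F [ 0.3  0.1 -0.3] w 0.467 g 0.0
```

View pics/s2.png

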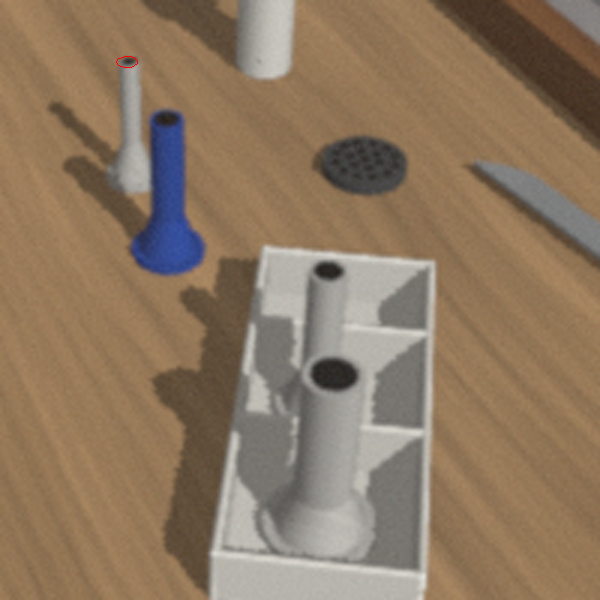

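The large nozzle stands upright in the widest compartment, with its tube top at about crop (333,374). The medium one is undisturbed and the small one matches its estimated position. Now I'll grasp the small one.

```bash
python3 -m inch '[[0.001,0.004,0.01,0],[0.001,0.004,0.02,0],[0,0,0.02,0],[0,0,0.02,0],[0,0,0.025,0],[0,0,0,0],[0,0,0,0]]'; python3 -c "
from h import *
go(.581,.268,.07)"
```

```text
t: 10.25
eef_pos: [0.5829, 0.2593, 0.1455]
tool_rot: [0.001, 0.989, 0.146, -0.001]
contact_force: [0.5, 0.3, 0.2]
gripper_width: 0.467
grasp_force: 0.0
t 10.25 shift [ 0.0008 -0.0089  0.0755] pos [0.5829 0.2593 0.1455] F [0.5 0.3 0.2] w 0.467 g 0.0
```

```bash
python3 -m inch '[[0.001,-0.009,0,0],[0,0,0,0],[0,0,0,0],[0,0,0,0]]'; python3 -c "
from h import *
go(.581,.268,.07)"
```

```text
t: 10.65
eef_pos: [0.5814, 0.2702, 0.1464]
tool_rot: [-0.0, 0.989, 0.147, 0.0]
contact_force: [0.2, 0.5, 0.5]
gripper_width: 0.47
grasp_force: 0.0
t 10.65 shift [-0.0011  0.002   0.0764] pos [0.5814 0.2702 0.1464] F [0.2 0.5 0.5] w 0.47 g 0.0
```

```bash
python3 -m inch '[[0,0.001,0.015,0],[0,0,0.015,0],[0,0,0.015,0],[0,0,0.015,0],[0,0,0.01,0],[0,0,0.006,0],[0,0,0,0],[0,0,0,0]]'
python3 -m inch '[[0,0,0,0],[0,0,0,0],[0,0,0,0],[0,0,0,0],[0,0,0,0],[0,0,0,0],[0,0,0,0],[0,0,0,0]]' 0.004 35
python3 -c "
from h import *
go(.6356,.0575,.185)"
```

```text
t: 11.45
eef_pos: [0.5817, 0.2693, 0.0701]
tool_rot: [-0.0, 0.989, 0.147, 0.0]
contact_force: [-0.9, 0.6, -0.2]
gripper_width: 0.469
grasp_force: 0.0
t: 12.25
eef_pos: [0.5819, 0.2693, 0.0705]
tool_rot: [-0.0, 0.989, 0.147, 0.001]
contact_force: [-0.2, -0.1, 5.8]
gripper_width: 0.155
grasp_force: 34.3
t 12.25 shift [-0.01    0.2183 -0.1146] pos [0.5819 0.2693 0.0705] F [-0.2 -0.1  5.8] w 0.155 g 34.3
```

```bash
python3 -m inch '[[0,0,-0.01,0],[0,0,-0.02,0],[0,0,-0.03,0],[0,0,-0.03,0],[0,0,-0.03,0],[0,0,-0.025,0],[0,0,-0.01,0],[0,0.012,0,0],[-0.001,0.024,0,0],[-0.001,0.025,0,0],[-0.001,0.025,0,0],[-0.001,0.025,0,0]]'
python3 -m inch '[[-0.001,0.025,0,0],[-0.001,0.025,0,0],[-0.001,0.025,0,0],[-0.001,0.02,0,0],[-0.001,0.012,0,0],[0,0,0,0],[0,0,0,0],[0,0,0,0],[0,0,0,0]]'
python3 -c "
from h import *
go(.6356,.0575,.12)"
```

```text
t: 13.45
eef_pos: [0.6091, 0.1591, 0.2225]
tool_rot: [0.001, 0.989, 0.147, -0.002]
contact_force: [1.6, 0.4, -0.3]
gripper_width: 0.156
grasp_force: 34.1
t: 14.35
eef_pos: [0.6358, 0.0595, 0.2248]
tool_rot: [-0.0, 0.989, 0.148, -0.0]
contact_force: [-0.5, 0.3, -0.1]
gripper_width: 0.152
grasp_force: 34.1
t 14.35 shift [-0.0008  0.0019  0.1048] pos [0.6358 0.0595 0.2248] F [-0.5  0.3 -0.1] w 0.152 g 34.1
```

```bash
python3 -m inch '[[-0.001,0.002,0.015,0],[0,0,0.02,0],[0,0,0.025,0],[0,0,0.025,0],[0,0,0.017,0],[0,0,0,0],[0,0,0,0],[0,0,0,0]]'
python3 - <<'E'
from h import *
from station import bot
p=np.array(bot.get_obs()["eef_pos"]);b=p[2]-.0705
t=np.load('pics/est.npz')['tote']
go(.6356,.0575,.0755)
o=[]
for n in('top','side'):
    c=bot.read_camera(n); im=c['color'][:,:,::-1]
    x0,y0=proj(c,[p[0],p[1],.05])[0].astype(int)-[50,60]
    m=cv2.resize(im[y0:y0+120,x0:x0+100],None,fx=4,fy=4,interpolation=cv2.INTER_CUBIC)
    for P,col in((circ(p[0],p[1],b,.019),(0,255,0)),(np.c_[tote(*t,[[.05,-.123],[.05,-.061],[-.05,-.061],[-.05,-.123]]),[.04]*4],(0,255,255))):
        cv2.polylines(m,[np.int32((proj(c,P)-[x0,y0]+.5)*4)],True,col,1)
    o.append(m)
cv2.imwrite('pics/low2.png',np.hstack(o))
E
```

```text
t: 15.15
eef_pos: [0.6364, 0.056, 0.1238]
tool_rot: [-0.0, 0.989, 0.147, 0.001]
contact_force: [-0.7, -0.0, -0.4]
gripper_width: 0.154
grasp_force: 34.1
t 15.15 shift [-0.0005 -0.0017  0.0483] pos [0.6364 0.056  0.1238] F [-0.7 -0.  -0.4] w 0.154 g 34.1
```

View pics/low2.png

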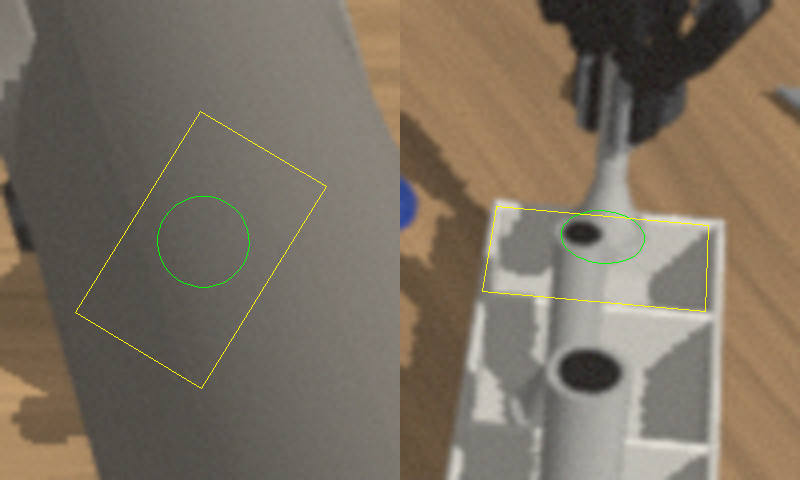

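The small nozzle is upright above the narrowest compartment, with its flange at about crop (605,237). That is inside the outline, so I'm lowering it.

```bash
python3 -m inch '[[0,-0.001,0.012,0],[0,0,0.012,0],[0,0,0.01,0],[0,0,0.005,0],[0,0,0.003,0],[0,0,0.002,0],[0,0,0,0],[0,0,0,0],[0,0,0,0]]'
python3 -m inch '[[0,0,0.001,0],[0,0,0.001,0],[0,0,0,0],[0,0,0,0]]'; python3 -c "
from h import *
go(.6356,.0575,.0755)"
```

```text
t: 16.15
eef_pos: [0.6358, 0.0567, 0.0792]
tool_rot: [0.0, 0.989, 0.147, 0.0]
contact_force: [0.2, 0.1, -0.5]
gripper_width: 0.155
grasp_force: 34.1
t: 16.55
eef_pos: [0.6354, 0.0566, 0.0768]
tool_rot: [0.0, 0.989, 0.147, -0.0]
contact_force: [-0.2, 0.1, 0.4]
gripper_width: 0.154
grasp_force: 34.1
t 16.55 shift [ 0.0004 -0.0008  0.0013] pos [0.6354 0.0566 0.0768] F [-0.2  0.1  0.4] w 0.154 g 34.1
```

```bash
python3 -m inch '[[0,0,0.001,0],[0,0,0,0],[0,0,0,0],[0,0,0,0]]'; python3 -m inch '[[0,0,0.001,0],[0,0,0,0],[0,0,0,0],[0,0,0,0]]'
```

```text
t: 16.95
eef_pos: [0.6355, 0.0567, 0.0758]
tool_rot: [0.0, 0.989, 0.147, 0.0]
contact_force: [-0.5, -0.3, -0.1]
gripper_width: 0.151
grasp_force: 34.1
t: 17.35
eef_pos: [0.6357, 0.0567, 0.0755]
tool_rot: [0.0, 0.989, 0.147, 0.0]
contact_force: [-2.2, -0.1, 5.0]
gripper_width: 0.155
grasp_force: 34.7
```

Contact at +5 N, at the expected height. I'll open it, retreat straight up, then look.

```bash
python3 -m inch '[[0,0,0,0],[0,0,0,0],[0,0,0,0],[0,0,0,0],[0,0,0,0]]' 0.036
python3 -m inch '[[0,0,-0.01,0],[0,0,-0.02,0],[0,0,-0.03,0],[0,0,-0.03,0],[0,0,-0.03,0],[0,0,-0.03,0],[0,0,0,0],[0,-0.03,0,0],[0,-0.04,0,0],[0,-0.04,0,0],[0,-0.04,0,0],[0,-0.04,0,0]]'
python3 -m inch '[[0,-0.04,0,0],[0,-0.04,0,0],[0,-0.03,0,0],[0,0,0,0],[0,0,0,0],[0,0,0,0]]'
python3 - <<'E'
from h import *
from station import bot
e=np.load('pics/est.npz');t=e['tote'];o=[]
Q={'small':(.6356,.0567),'large':(.5487,-.0836),'medium':e['medium']}
for n,(x0,y0) in(('top',(250,125)),('side',(290,140))):
    c=bot.read_camera(n);m=cv2.resize(c['color'][y0:y0+180,x0:x0+200,::-1],None,fx=2,fy=2,interpolation=cv2.INTER_CUBIC) if n=='side' else cv2.resize(c['color'][y0:y0+180,x0:x0+200,::-1],None,fx=2,fy=2,interpolation=cv2.INTER_CUBIC)
    for k,p in Q.items():
        rf,rt,H=NZ[k]
        for P,col in((circ(*p,.005+H,rt),(0,0,255)),(circ(*p,.011,rf),(0,255,0))): cv2.polylines(m,[np.int32((proj(c,P)-[x0,y0]+.5)*2)],True,col,1)
    o.append(m)
cv2.imwrite('pics/end.png',np.hstack(o))
R=lambda p:tote(0,0,-t[2],np.array(p)-t[:2])[0].round(4)
print({k:R(p) for k,p in Q.items()},bot.get_obs()['t'])
E
```

```text
t: 17.85
eef_pos: [0.6354, 0.0567, 0.0747]
tool_rot: [0.0, 0.989, 0.147, -0.0]
contact_force: [0.5, 0.0, 0.1]
gripper_width: 0.42
grasp_force: 0.0
t: 19.05
eef_pos: [0.5795, 0.2397, 0.2249]
tool_rot: [0.0, 0.989, 0.147, -0.0]
contact_force: [0.7, 0.4, -0.2]
gripper_width: 0.421
grasp_force: 0.0
t: 19.65
eef_pos: [0.549, 0.342, 0.2246]
tool_rot: [0.001, 0.989, 0.146, 0.0]
contact_force: [-0.3, -0.6, 0.0]
gripper_width: 0.419
grasp_force: 0.0
{'small': array([-0.0004, -0.0913]), 'large': array([0.0003, 0.0738]), 'medium': array([ 0.0103, -0.02  ])} 19.75
```

View pics/end.png

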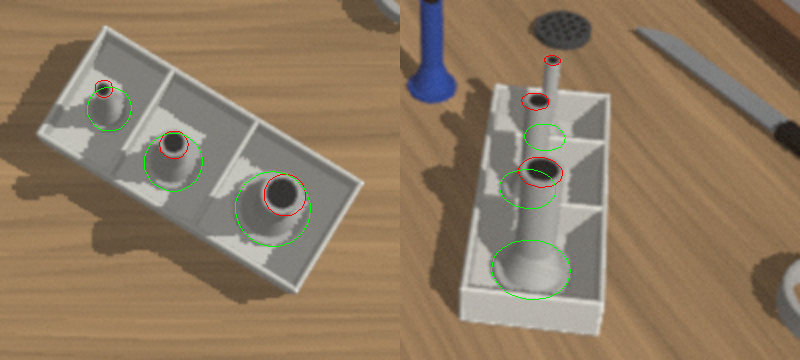

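All three nozzles stand upright in their compartments: the flange and tube-top outlines match the image, and every position is well inside its limits. Handing in.

```bash
python3 -c "
from station import bot
print(bot.hand_in())"
```

```text
the job is handed in; nothing more can be done
None
```

I handed the job in at about 20 s of the 54 s: by the last camera check the large nozzle stands in the widest compartment and the small one in the narrowest, the medium one is untouched, and the hand-in returned no verdict.

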